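Hang the torque wrench in the rack's side-opening roller hooks

ROBOT

A 6-joint arm with a two-finger parallel gripper is mounted at the origin on the work surface. World frame = base frame: x ahead of the robot, y to its left, z up, the work surface at z = 0. Lengths are in m, angles in rad, forces in N, time in s.
With the tool pointing down it reaches from about 0.375 to 0.9 m from the base axis. Payload 3.1 kg.
Tool frame: the origin (TCP) lies midway between the tips of the shut fingers; the grasp point (between the pads) lies 19 mm behind it; z points along the fingers, y is the line along which they close (so a half turn about z gives the same grasp; the last joint's range is limited). The gripper opens to 85 mm and grips with 20 to 120 N. Pads are 22 mm wide; open, the fingers measure 114 mm over their backs; the gripper's body (76 mm by 85 mm) begins 54 mm behind the grasp point. The pads swing forward as they close: fully open they stand 13 mm farther back than shut.
Start: joints at [1.165, 0.527, 1.433, -0, 1.181, -0.178], TCP at [0.14, 0.609, 0.231] pointing down, gripper open.
Joint ranges: [-3.08, 3.08], [-0.75, 2.2], [0.22, 2.44], [-1.43, 4.57], [0, 2.65], [-2.85, 2.85]. Speed limits (rad/s): [2.79, 2.79, 3.14, 3.14, 3.14, 3.14].

INTERFACE

Orientations are given as a unit quaternion [x, y, z, w].
In Python, from station import manip gives the robot as it stands. The module is installed in compiled form; this text tells all that it offers.
- The arm moves only by the tool apply_moves, never from a script. Its arguments are lists of equal length, an entry for each row: "claw": the gripper's target within -1 to 1 (fully open at 1, half-way at 0, shut at -1); "travel": the shift along the tool's x, y, z scaled (see below), a list of three; "turn": the turn, a rotation vector about the tool's x, y, z scaled (see below), a list of three. In form: {"claw": [claw, ...], "travel": [[dx, dy, dz], ...], "turn": [[rx, ry, rz], ...]}. A call has 1 to 5 rows; each row is the pose to reach, as a shift and turn from the pose commanded when the call began, along the tool's axes at that moment, turning the shorter way round; what a row does not reach only later rows make up. The controller multiplies each number of a shift by 800 mm and each number of a turn by 180 degrees. A row lasts 1/12 s, in which the tool goes at most 41.7 mm and 7.16 degrees, less where a joint would pass 70% of its speed; a pose out of reach is approached as far as the arm can. A call with a number of a shift or a turn outside -1 to 1 is refused whole. A call with a gripper value outside its range is refused whole. The fingers move at their own pace and stop on an object; "newtons" is the grip in N (left out, the last holds). Time passes only in rows, so rows that repeat a pose let the fingers close. It gives the time, the measured TCP pose, the force, the opening and the grip force at its end, in the units of the state.
- manip.sense(): the state, without advancing time (a new reading comes with each control period).
- manip.snapshot(name): name is "scene" or "side" or "wrist"; returns a dict with "pixels" (420x560x3 uint8, red, green, blue), "depth" (420x560 float32, m along the optical axis (not along the pixel's ray), 0 where there is no reading), "intrinsics" (3x3 intrinsics, pixels), "R" (3x3) and "t" (3): a world point X has camera coordinates R X + t. Camera axes: x right, y down, z forward; pixel columns grow to the right and rows downward; lengths in m; the calibration is good to about 2 mm. A picture is of the moment at which its call begins.
- manip.sign_off(): hands the job in; it is judged then, once.
The state is a dict: "t": time; "q": joint angles; "qd": joint speeds; "tau": joint torques, N m; "tcp_pos": TCP position; "tool_rot": TCP orientation; "force": force on the tool from outside, world axes, zero at the start; "ft_torque": the same for the moment, N m; "finger_gap": opening from 0.0 (shut) to 1.0 (fully open); "gripper_force": force on a finger pad.
Only numpy, scipy, OpenCV 4.12 (cv2) and the standard library are available. Lean on these libraries where they do the work, as an engineer would, in place of code of your own. Each camera call takes 0.05 s, during which the arm holds its last target. There are 200 camera calls.

TASK

Put the torque wrench away on the bench rack: bring its bare tube in from the open side of the two yellow hooks, under their beaks, lower it into the throats and press it down past the spring rollers until it is fully home on the floor of both hooks, then let go. It is a calibrated tool and nobody noted at what height the rack's rail was last clamped, so feel your way gently and never force it, and leave the other tools where they are.

Things in the scene. Friction and masses are not known exactly. Their poses are not given: they have to be found in the camera images.
- torque_wrench: Torque wrench to hang up, about 0.6 kg, lying flat. Origin: on the axis of the bare steel tube, half way along it (near the centre of mass), 15 mm above the bench; own y runs along the tube to the ratchet head, z up as it lies. The tube is 16 mm thick, bare from y = -105 to +105 mm. It may hang either way round. Calibrated: pressing it on the rack with over about 25 N, or a bump, spoils it.
- wrench_handle (a point): Middle of the wrench's black handle with a red ring, on the axis at wrench y = -160 mm. The handle is 30 mm in diameter and runs from y = -105 to -215 mm.
- wrench_head (a point): Middle of the wrench's steel ratchet head, at wrench y = +130 mm: 34 mm wide, 50 mm long (y +105 to +155), 30 mm thick.
- rack: Bench tool rack, bolted down. Origin: centre of the underside of its base plate (150 x 210 x 8 mm). The hooks are open to own -x, so the tube goes in along +x; y runs along the hung tube. Two grey uprights, 160 mm high, at x = 48 to 58 mm, y = +-50 mm, carry an aluminium rail (x 32 to 48 mm) with two yellow hooks, 12 mm thick, at y = +-80 mm. Nothing stands above the tube between the hooks.
- rack_mid (a point): Fixed point of the rack at x = -30, y = 0, z = 135 mm: where the middle of the hung tube would be with the rail at mid height. The rail can be clamped up to 20 mm higher or lower, differently each time and not reported (feel or look); both hooks go with it. S below is the true height of the axis of a fully home tube: 115 to 155 mm above the bench.
- hook_left (a point): Point under the hook at rack y = +80: x = -30, z = 8 mm (on the base plate). Hook shape, x from this point and heights from S, mm: throat floor at -8; throat x -9 to +9; back wall face at x +9 from floor to beak; front lip x -30 to -16, top at +15; roller axis 8 above S, sticking out to x = -3; beak over the throat x -16 to +19, underside +37, flat top +45.
- hook_right (a point): Point under the hook at rack y = -80, same as the left one. The mouth, open to -x, is 22 mm high (+15 to +37 from S). A tube let down along the back walls meets the rollers with its axis 18 mm above S; it goes past both under about 8 to 15 N in all, of which its own weight is 5 to 7 N. Friction may hold it just above the floor: press it down on to the floor.
- nose_left (a joint): Spring roller, white, 12 mm in diameter, in the front lip of the hook at rack +y. Value: how far it is pushed back out of the throat, in m (noise about 0.7 mm): 0 when free or when the tube only rests on it, 0.004 as the tube's widest part goes by, 0.001 to 0.0015 with the tube fully home and the roller sprung over it; stop 0.006. Spring 3.5 N at 0, then 0.8 N per mm.
- nose_right (a joint): Spring roller, white, 12 mm in diameter, in the front lip of the hook at rack -y. Value: how far it is pushed back out of the throat, in m (noise about 0.7 mm): 0 when free or when the tube only rests on it, 0.004 as the tube's widest part goes by, 0.001 to 0.0015 with the tube fully home and the roller sprung over it; stop 0.006. Spring 3.5 N at 0, then 0.8 N per mm.
- spray_can: Bystander: blue and white spray can, 60 mm in diameter, 170 mm high; origin under its centre.
- filter_box: Bystander: white carton with a blue band, 90 x 90 x 110 mm; origin under its centre.
- spanner: Bystander: steel spanner lying flat, about 180 mm long; origin under its middle.
- screwdriver: Bystander: red-handled screwdriver lying down, about 200 mm long; origin under its middle.
- socket: Bystander: steel deep socket standing upright, 30 mm in diameter, 62 mm high; origin under its centre.
- driver_tin: Bystander: red tin 84 mm in diameter, 110 mm high, full of screwdrivers that reach to 171 mm; origin under its centre.

How it is judged:
By the outcome, as a careful person would: the job done as asked, in the order asked, and still so for the second after the job is handed in, with the robot touching nothing.
It also fails if it takes over 72 s, if anything falls off the work surface, if the arm or the gripper's body presses on something with over 40 N, if the wrist force passes 120 N, or if a joint passes its speed limit or range.

## Working session

There is one attempt and no reset: what is moved stays moved. The work goes in short steps, Python scripts to look and compute and a tool call to move; the robot and the scene stay as the last step left them, time stands still between calls to the robot, and variables do not carry over. Pictures are saved under pics/ and viewed, at most 10 in all, crops included, and the job is handed in when it is done.

Besides the shell and the picture viewer there is one more tool, called in YAML: its name, and indented under it one key for each argument. apply_moves: Moves the arm, as the interface text tells. Shifts and turns lie within -1 to 1; 1 stands for 800 mm of shift or 180 degrees of turn. Its arguments: {"type":"object","properties":{"claw":{"type":"array","items":{"type":"number"}},"travel":{"type":"array","items":{"type":"array","items":{"type":"number"}}},"turn":{"type":"array","items":{"type":"array","items":{"type":"number"}}},"newtons":{"type":"number"}},"required":["claw","travel","turn"]}

```bash
mkdir -p pics; cat > h.py <<'E'
import numpy as np, cv2
from station import manip
def snap(n,save=None):
    d=manip.snapshot(n)
    if save: cv2.imwrite('pics/'+save,cv2.cvtColor(d['pixels'],cv2.COLOR_RGB2BGR))
    return d
def world(d):
    K=d['intrinsics'];h,w=d['depth'].shape
    u,v=np.meshgrid(np.arange(w),np.arange(h));z=d['depth']
    c=np.stack([(u-K[0,2])/K[0,0]*z,(v-K[1,2])/K[1,1]*z,z],-1)
    W=(c-d['t'])@d['R']; W[z<=0]=np.nan
    return W
E
python3 - <<'E'
from h import *
a=snap('scene');b=snap('side');c=snap('wrist','w0.png')
cv2.imwrite('pics/s0.png',cv2.cvtColor(a['pixels'],cv2.COLOR_RGB2BGR))
cv2.imwrite('pics/d0.png',cv2.cvtColor(b['pixels'],cv2.COLOR_RGB2BGR))
np.set_printoptions(precision=4,suppress=True)
for d in(a,b,c): print(-d['R'].T@d['t'],d['R'][2],(d['depth']>0).mean())
print(manip.sense())
E
```

```text
[0.9068 0.7013 1.2279] [-0.2691 -0.5286 -0.8051] 0.9961649659863946
[-0.0053 -0.7622  0.8851] [ 0.4482  0.6098 -0.6536] 0.9960289115646258
[0.0726 0.6247 0.3732] [ 0.2663 -0.0635 -0.9618] 0.9958418367346938
{'t': 0.15, 'q': array([ 1.1655,  0.5282,  1.4336,  0.    ,  1.1814, -0.1785]), 'qd': array([-0.0012, -0.0025, -0.005 , -0.0018,  0.0005,  0.0004]), 'tau': array([  0.001 , -44.2741, -17.8278,  -0.0003,   0.0056,  -0.    ]), 'tcp_pos': array([0.1403, 0.6085, 0.2306]), 'tool_rot': array([ 0.1132,  0.9936, -0.0008, -0.0003]), 'force': array([ 0.8621, -0.8984,  0.2514]), 'ft_torque': array([-0.0037,  0.0165, -0.0367]), 'gripper_force': 0.0, 'finger_gap': 0.9960050569047257}
```

View pics/s0.png

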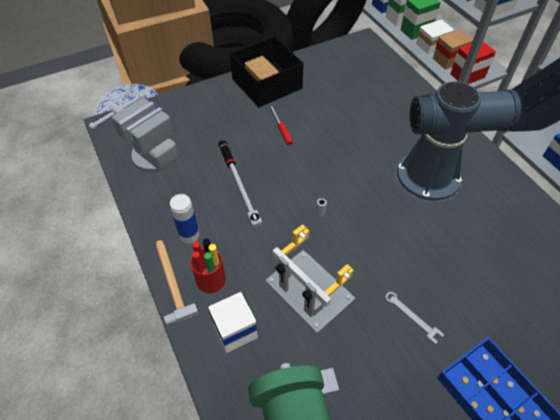

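View pics/d0.png

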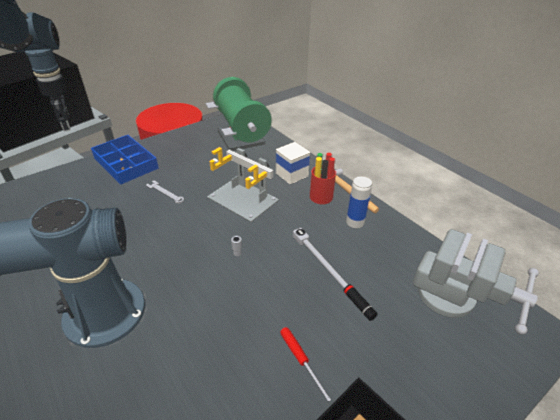

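The scene view shows the wrench from handle (225,148) to head (255,217), and the rack with yellow hooks at (300,237) and (345,275), mouths toward upper right. In the side view the wrench runs from head (300,235) to handle (370,312), with hooks at (218,160) and (258,177).

```bash
cat > m.py <<'E'
from h import *
np.set_printoptions(precision=4,suppress=True)
for n in('scene','side'):
    d=snap(n);W=world(d);hsv=cv2.cvtColor(d['pixels'],cv2.COLOR_RGB2HSV)
    on=np.isfinite(W[...,2])
    print(n)
    y=cv2.inRange(hsv,(18,150,120),(32,255,255))
    k,l,s,c=cv2.connectedComponentsWithStats(y)
    for i in range(1,k):
        if s[i,4]>25:
            P=W[(l==i)&on]; print(' yellow',c[i],s[i,4],'med',np.median(P,0),'min',np.percentile(P,3,0),'max',np.percentile(P,97,0))
    # low things on the bench
    m=((W[...,2]>0.008)&(W[...,2]<0.045)&on).astype(np.uint8)
    k,l,s,c=cv2.connectedComponentsWithStats(m)
    for i in range(1,k):
        if s[i,4]>80:
            P=W[l==i]; mu=P[:,:2].mean(0);u,S,vt=np.linalg.svd(P[:,:2]-mu,full_matrices=False)
            t=(P[:,:2]-mu)@vt[0]; e=[mu+vt[0]*q for q in np.percentile(t,[1,99])]
            print(' low',c[i],s[i,4],'mu',mu,'ends',e[0],e[1],'len',np.ptp(np.percentile(t,[1,99])),'z95',np.percentile(P[:,2],95))
    # base plate
    m=((W[...,2]>0.004)&(W[...,2]<0.013)&on&(hsv[...,2]>100)).astype(np.uint8)
    k,l,s,c=cv2.connectedComponentsWithStats(m)
    for i in range(1,k):
        if s[i,4]>400:
            P=W[l==i]; print(' plate',c[i],s[i,4],cv2.minAreaRect(P[:,:2].astype(np.float32)*1000),np.median(P[:,2]))
    # tall
    m=((W[...,2]>0.05)&(W[...,2]<0.2)&on).astype(np.uint8)
    k,l,s,c=cv2.connectedComponentsWithStats(m)
    for i in range(1,k):
        if s[i,4]>150:
            P=W[l==i]; print(' tall',c[i],s[i,4],'lo',np.percentile(P,2,0),'hi',np.percentile(P,98,0))
E
python3 m.py
```

```text
scene
 yellow [296.2422 239.0156] 256 med [0.5575 0.1055 0.1407] min [0.5178 0.0893 0.1258] max [0.5971 0.117  0.1904]
 yellow [213.9652 253.4261] 115 med [0.7658 0.0436 0.1523] min [0.7581 0.0203 0.0967] max [0.7733 0.0465 0.1736]
 yellow [339.9279 278.6802] 222 med [0.5176 0.26   0.1447] min [0.4776 0.247  0.1276] max [0.5566 0.2719 0.1908]
 low [123.7355   2.1806] 155 mu [ 0.6048 -1.4486] ends [ 0.6589 -1.4538] [ 0.5223 -1.4407] len 0.1372280149976337 z95 0.038424611565273076
 low [552.7396  29.7812] 96 mu [-0.9477 -0.3943] ends [-0.9348 -0.4108] [-0.9632 -0.3745] len 0.046050732617443864 z95 0.041647695647644506
 low [276.4643  61.7083] 168 mu [ 0.1891 -0.739 ] ends [ 0.2008 -0.7762] [ 0.1692 -0.6759] len 0.10515839033152015 z95 0.04372649548429622
 low [267.2911  91.3081] 529 mu [ 0.3    -0.5966] ends [ 0.4241 -0.6759] [ 0.1933 -0.5284] len 0.2739130729528781 z95 0.04342339468495182
 low [283.233  130.4466] 206 mu [ 0.3397 -0.3898] ends [ 0.3215 -0.5171] [ 0.3487 -0.3275] len 0.1915310905519763 z95 0.02950682605924147
 low [239.5706 184.6568] 673 mu [ 0.5781 -0.2375] ends [ 0.55
[... 6095 characters left out ...]
1 0.1991]
 tall [ 25.8555 117.4674] 2041 lo [-0.06    0.9903  0.053 ] hi [0.1525 1.0386 0.1963]
 tall [292.7089 157.1802] 749 lo [0.7429 0.149  0.0525] hi [0.8306 0.238  0.1116]
 tall [244.7421 166.5649] 1140 lo [0.4793 0.0855 0.0573] hi [0.6254 0.2698 0.1862]
 tall [323.746  174.1375] 807 lo [ 0.7476 -0.0148  0.0528] hi [0.817  0.0608 0.1705]
 tall [359.9556 196.7402] 743 lo [ 0.7583 -0.1738  0.0529] hi [ 0.8069 -0.1229  0.1708]
 tall [474.9793 274.9137] 5411 lo [ 0.7036 -0.6856  0.0577] hi [ 0.8927 -0.4317  0.1807]
 tall [ 94.4869 296.8445] 2939 lo [-0.076  -0.0716  0.0533] hi [ 0.0611 -0.0037  0.1947]
 tall [362.545  402.4958] 1321 lo [ 0.2552 -0.6541  0.0533] hi [ 0.3655 -0.5627  0.122 ]
```

```bash
cat >> h.py <<'E'
from scipy.spatial.transform import Rotation as Ro
def yawR(deg):
    c,s=np.cos(np.radians(deg)),np.sin(np.radians(deg))
    return np.array([[-s,c,0],[c,s,0],[0,0,-1.]])
def plan(p,yaw,start=None):
    """print scaled travel/turn per 5-row call, from the sensed pose to pose p,yaw"""
    s=manip.sense(); p0=s['tcp_pos'];R0=Ro.from_quat(s['tool_rot']);R1=Ro.from_matrix(yawR(yaw))
    rv=(R0.inv()*R1).as_rotvec();D=np.array(p)-p0
    n=int(np.ceil(max(np.linalg.norm(D)/.205,np.degrees(np.linalg.norm(rv))/35,1)))
    print('dist',np.linalg.norm(D),'calls',n)
    for i in range(n):
        R=R0*Ro.from_rotvec(rv*i/n)
        print('travel',np.round(R.inv().apply(D/n)/.8,4).tolist(),'turn',np.round(rv/n/np.pi,4).tolist())
E
python3 -c "
from h import *
plan([.58,-.22,.26],-6.2)"
```

```text
dist 0.9385474348330352 calls 5
travel [-0.1537, -0.1772, -0.0071] turn [-0.0001, 0.0, 0.0925]
travel [-0.198, -0.1257, -0.0072] turn [-0.0001, 0.0, 0.0925]
travel [-0.2257, -0.0638, -0.0072] turn [-0.0001, 0.0, 0.0925]
travel [-0.2345, 0.0035, -0.0073] turn [-0.0001, 0.0, 0.0925]
travel [-0.2237, 0.0705, -0.0073] turn [-0.0001, 0.0, 0.0925]
```

apply_moves:
  claw: [1,1,1,1,1]
  travel:
    - [-0.154,-0.177,-0.007]
    - [-0.154,-0.177,-0.007]
    - [-0.154,-0.177,-0.007]
    - [-0.154,-0.177,-0.007]
    - [-0.154,-0.177,-0.007]
  turn:
    - [0,0,0.0925]
    - [0,0,0.0925]
    - [0,0,0.0925]
    - [0,0,0.0925]
    - [0,0,0.0925]

```text
t: 0.67
tcp_pos: [0.2293, 0.4395, 0.2368]
tool_rot: [0.256, 0.967, -0.001, 0.0]
force: [-0.5, 0.1, -0.2]
finger_gap: 1.003
gripper_force: 0.0
```

apply_moves:
  claw: [1,1,1,1,1]
  travel:
    - [-0.198,-0.126,-0.007]
    - [-0.198,-0.126,-0.007]
    - [-0.198,-0.126,-0.007]
    - [-0.198,-0.126,-0.007]
    - [-0.198,-0.126,-0.007]
  turn:
    - [0,0,0.0925]
    - [0,0,0.0925]
    - [0,0,0.0925]
    - [0,0,0.0925]
    - [0,0,0.0925]

```text
t: 1.08
tcp_pos: [0.3177, 0.2743, 0.2428]
tool_rot: [0.394, 0.919, -0.0, 0.001]
force: [0.2, 0.4, -0.9]
finger_gap: 1.004
gripper_force: 0.0
```

apply_moves:
  claw: [1,1,1,1,1]
  travel:
    - [-0.226,-0.064,-0.007]
    - [-0.226,-0.064,-0.007]
    - [-0.226,-0.064,-0.007]
    - [-0.226,-0.064,-0.007]
    - [-0.226,-0.064,-0.007]
  turn:
    - [0,0,0.0925]
    - [0,0,0.0925]
    - [0,0,0.0925]
    - [0,0,0.0925]
    - [0,0,0.0925]

```text
t: 1.5
tcp_pos: [0.4069, 0.1078, 0.2487]
tool_rot: [0.523, 0.852, 0.0, 0.002]
force: [0.0, 0.9, 0.6]
finger_gap: 0.998
gripper_force: 0.0
```

```bash
python3 -c "
from h import *
print(manip.sense())
plan([.58,-.22,.26],-6.2)"
```

```text
{'t': 1.5, 'q': array([-6.94548262e-03,  2.24733445e-01,  1.89622258e+00, -1.42900625e-03,
        1.01765617e+00, -4.75456596e-01]), 'qd': array([-0.52490349,  0.05998798, -0.10346473,  0.03637461,  0.07230979,
       -0.51491023]), 'tau': array([  1.33127734, -27.36201525, -14.52613413,  -0.17558932,
         0.04852751,   0.14258861]), 'tcp_pos': array([0.40692384, 0.10781558, 0.24866198]), 'tool_rot': array([5.23341255e-01, 8.52121670e-01, 2.50929000e-04, 1.59000408e-03]), 'force': array([0.03796653, 0.85260103, 0.60599618]), 'ft_torque': array([ 0.0050481 , -0.01258528, -0.00471829]), 'gripper_force': 0.0, 'finger_gap': 0.9978903335916098}
dist 0.37087324333211985 calls 2
travel [-0.2317, 0.0038, -0.0065] turn [0.0004, 0.0003, 0.0919]
travel [-0.221, 0.0696, -0.0068] turn [0.0004, 0.0003, 0.0919]
```

apply_moves:
  claw: [1,1,1,1,1]
  travel:
    - [-0.234,0.004,-0.007]
    - [-0.234,0.004,-0.007]
    - [-0.234,0.004,-0.007]
    - [-0.234,0.004,-0.007]
    - [-0.234,0.004,-0.007]
  turn:
    - [0,0,0.0925]
    - [0,0,0.0925]
    - [0,0,0.0925]
    - [0,0,0.0925]
    - [0,0,0.0925]

```text
t: 1.92
tcp_pos: [0.4953, -0.0586, 0.2542]
tool_rot: [0.641, 0.767, 0.0, 0.002]
force: [0.7, 0.1, -0.8]
finger_gap: 0.996
gripper_force: 0.0
```

apply_moves:
  claw: [1,1,1,1,1]
  travel:
    - [-0.224,0.07,-0.007]
    - [-0.224,0.07,-0.007]
    - [-0.224,0.07,-0.007]
    - [-0.224,0.07,-0.007]
    - [-0.224,0.07,-0.007]
  turn:
    - [0,0,0.0925]
    - [0,0,0.0925]
    - [0,0,0.0925]
    - [0,0,0.0925]
    - [0,0,0.0925]

```text
t: 2.33
tcp_pos: [0.582, -0.2252, 0.2594]
tool_rot: [0.745, 0.667, 0.0, 0.002]
force: [0.5, 0.1, 0.8]
finger_gap: 1.0
gripper_force: 0.0
```

```bash
cat > w.py <<'E'
from h import *
import sys
np.set_printoptions(precision=4,suppress=True)
print(manip.sense()['tcp_pos'],manip.sense()['tool_rot'])
d=snap('wrist',sys.argv[1]);W=world(d);z=W[...,2]
print('bench z',np.nanmedian(z[abs(z)<.006]))
m=((z>.006)&(z<.06)).astype(np.uint8)
k,l,s,c=cv2.connectedComponentsWithStats(m)
for i in range(1,k):
    if s[i,4]>500:
        P=W[l==i];r=cv2.minAreaRect((P[:,:2]*1000).astype(np.float32));print(c[i],s[i,4],r,'ztop',np.percentile(P[:,2],97))
        vx=cv2.fitLine((P[:,:2]*1000).astype(np.float32),cv2.DIST_HUBER,0,.01,.01).ravel();print('line',vx,np.degrees(np.arctan2(vx[1],vx[0])))
        a=vx[:2]*np.sign(vx[1]);t=(P[:,:2]*1000-vx[2:])@a;n=(P[:,:2]*1000-vx[2:])@np.array([-a[1],a[0]])
        for q in np.arange(np.floor(t.min()/10)*10,t.max(),10):
            f=(t>=q)&(t<q+10)
            if f.sum()>5: print(int(q+5),'w',np.percentile(n[f],2).round(1),np.percentile(n[f],98).round(1),'z',P[f,2].max().round(4),end=' | ')
        print()
E
python3 w.py w1.png
```

```text
[ 0.582  -0.2252  0.2594] [0.7455 0.6665 0.     0.0021]
bench z 0.000125317481392839
[83.9774  7.9357] 575 ((401.9647216796875, -36.39677429199219), (25.87425422668457, 12.630817413330078), 36.44783401489258) ztop 0.05866714195281327
line [  0.8337   0.5522 404.5956 -38.3644] 33.52005
-15 w 2.1 8.3 z 0.059 | -5 w -1.9 4.8 z 0.06 | 5 w -2.2 6.3 z 0.0597 | 15 w 2.3 9.9 z 0.0329 | 
[281.5515 169.5927] 5937 ((573.691650390625, -253.14154052734375), (370.0117492675781, 33.73112487792969), 83.32098388671875) ztop 0.0314482143834669
line [   0.1099    0.9939  577.2759 -231.0167] 83.69115
-205 w -14.2 13.9 z 0.0311 | -195 w -14.2 13.8 z 0.0311 | -185 w -14.1 13.6 z 0.0316 | -175 w -14.1 13.5 z 0.0316 | -165 w -14.1 14.9 z 0.0312 | -155 w -14.0 14.7 z 0.0316 | -145 w -13.9 14.6 z 0.0313 | -135 w -13.9 14.4 z 0.0313 | -125 w -13.9 14.2 z 0.0314 | -115 w -13.8 14.1 z 0.0315 | -105 w -14.3 13.9 z 0.0319 | -95 w -12.5 12.8 z 0.0303 | -85 w -7.5 7.5 z 0.0246 | -75 w -7.5 7.4 z 0.0241 | -65 w -7.5 7.3 z 0.0248 | -55 w -7.5 7.2 z 0.0246 | -45 w -7.5 7.1 z 0.0244 | -35 w -7.5 7.0 z 0.0243 | -25 w -7.
[... 507 characters left out ...]
 
[452.1305  75.7489] 1326 ((772.6192626953125, -141.26010131835938), (27.949159622192383, 60.409908294677734), 6.048916339874268) ztop 0.05867814213519868
line [   0.0684   -0.9977  763.1887 -141.0637] -86.07514
-25 w -19.0 -4.0 z 0.0599 | -15 w -3.8 1.9 z 0.06 | -5 w 1.6 4.3 z 0.0596 | 5 w 1.4 4.0 z 0.0599 | 15 w -4.2 2.0 z 0.0598 | 25 w -19.2 -4.1 z 0.06 | 
[113.5234 286.6328] 749 ((343.17022705078125, -352.2272644042969), (48.33906936645508, 25.7952938079834), 82.96185302734375) ztop 0.026405429625066087
line [   0.1063    0.9943  347.5656 -347.0424] 83.89623
-25 w -4.3 15.9 z 0.0269 | -15 w -8.0 13.6 z 0.0272 | -5 w -8.4 13.0 z 0.0277 | 5 w -8.5 13.3 z 0.0272 | 15 w -7.8 13.9 z 0.0269 |
```

View pics/w1.png

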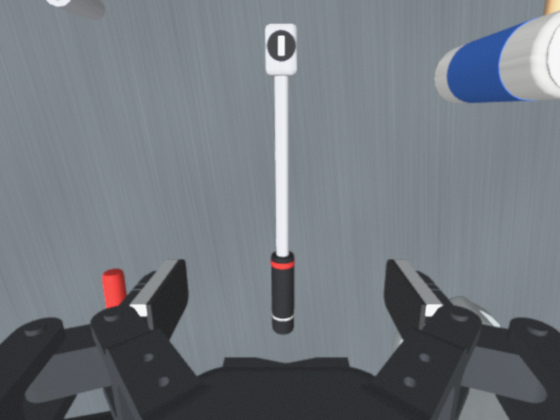

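The wrist view shows the wrench upright at column 281 (head row 48, tube rows 75–255, handle rows 255–330). The sizes and heights agree with the text, so I'll go down and grip it.

```bash
python3 -c "
from h import *
print(manip.sense()['tool_rot'])
plan([.5777,-.2233,.06],-6.3)"
```

```text
[ 7.45973912e-01  6.65965022e-01 -3.97881235e-06  3.67593509e-03]
dist 0.19949466881349256 calls 1
travel [0.0059, -0.0091, 0.2491] turn [0.0017, 0.0016, -0.001]
```

apply_moves:
  claw: [1,1,1,1,1]
  travel:
    - [0.004,-0.006,0.05]
    - [0.006,-0.009,0.1]
    - [0.006,-0.009,0.15]
    - [0.006,-0.009,0.2]
    - [0.006,-0.009,0.249]
  turn:
    - [0.002,0.002,-0.001]
    - [0.002,0.002,-0.001]
    - [0.002,0.002,-0.001]
    - [0.002,0.002,-0.001]
    - [0.002,0.002,-0.001]

```text
t: 2.8
tcp_pos: [0.5729, -0.2142, 0.0586]
tool_rot: [0.744, 0.669, 0.0, -0.004]
force: [-0.4, -0.4, 0.0]
finger_gap: 0.999
gripper_force: 0.0
```

apply_moves:
  claw: [1,1]
  travel:
    - [0,0,0.03]
    - [0,0,0.03]
  turn:
    - [0,0,0]
    - [0,0,0]

```text
t: 2.97
tcp_pos: [0.5689, -0.2118, 0.0304]
tool_rot: [0.744, 0.669, -0.002, -0.01]
force: [-0.4, -0.1, 0.6]
finger_gap: 0.995
gripper_force: 0.0
```

```bash
python3 -c "
from h import *
print(manip.sense()['tool_rot'],manip.sense()['tcp_pos'],manip.sense()['force'])
plan([.5777,-.2233,.005],-6.3)"
```

```text
[ 0.7435141   0.66863874 -0.00154979 -0.01032501] [ 0.56891812 -0.21182674  0.03043632] [-0.41271587 -0.13310911  0.58316729]
dist 0.029253438962974544 calls 1
travel [-0.0135, 0.013, 0.0314] turn [-0.0056, -0.0037, 0.0013]
```

apply_moves:
  claw: [1,1,1]
  travel:
    - [0,0,0]
    - [0,0,0]
    - [0,0,0]
  turn:
    - [0,0,0]
    - [0,0,0]
    - [0,0,0]

```text
t: 3.22
tcp_pos: [0.5748, -0.2153, 0.0386]
tool_rot: [0.743, 0.669, 0.001, -0.002]
force: [0.1, -0.1, 0.6]
finger_gap: 1.001
gripper_force: 0.0
```

```bash
python3 -c "
from h import *
s=manip.sense()
print(s)
plan([.5777,-.2233,.03],-6.3)"
```

```text
{'t': 3.2167, 'q': array([-0.54174429,  0.77444124,  1.58992761,  0.00432616,  0.7807847 ,
       -0.43910888]), 'qd': array([ 9.44536026e-04, -7.19245145e-03,  1.47085852e-03,  5.45517737e-05,
       -1.75447070e-03,  1.22801051e-03]), 'tau': array([-7.11085173e-03, -4.64638782e+01, -1.04690775e+01,  7.06078034e-03,
        4.31000360e-02,  2.37605509e-04]), 'tcp_pos': array([ 0.57479111, -0.21530648,  0.03856544]), 'tool_rot': array([ 0.74347533,  0.66875927,  0.00093648, -0.00214534]), 'force': array([ 0.05349296, -0.12707799,  0.55569905]), 'ft_torque': array([-0.01719412, -0.01531767,  0.03834386]), 'gripper_force': 0.0, 'finger_gap': 1.000684502900616}
dist 0.01207165010270765 calls 1
travel [-0.0096, 0.0047, 0.0107] turn [-0.0006, -0.0014, 0.0014]
```

apply_moves:
  claw: [1,1,1,1]
  travel:
    - [-0.0096,0.0047,0.0107]
    - [-0.0096,0.0047,0.0107]
    - [-0.0096,0.0047,0.0107]
    - [-0.0096,0.0047,0.0107]
  turn:
    - [-0.0006,-0.0014,0.0014]
    - [-0.0006,-0.0014,0.0014]
    - [-0.0006,-0.0014,0.0014]
    - [-0.0006,-0.0014,0.0014]

```text
t: 3.55
tcp_pos: [0.5762, -0.2227, 0.0279]
tool_rot: [0.745, 0.667, -0.001, -0.002]
force: [0.2, 1.0, 1.1]
finger_gap: 0.998
gripper_force: 0.0
```

```bash
python3 -c "
from h import *
s=manip.sense()
print(s['tcp_pos'],s['tool_rot'])
plan([.5777,-.2233,.005],-6.3)"
```

```text
[ 0.5761538  -0.22267276  0.02794735] [ 7.45094780e-01  6.66955447e-01 -6.54367433e-04 -1.94200681e-03]
dist 0.023007930492536976 calls 1
travel [-0.0006, 0.0021, 0.0287] turn [-0.0012, -0.0005, -0.0002]
```

apply_moves:
  claw: [1,1,1,1,1]
  travel:
    - [-0.0006,0.002,0.01]
    - [-0.0006,0.002,0.02]
    - [-0.0006,0.002,0.028]
    - [-0.0006,0.002,0.028]
    - [-0.0006,0.002,0.028]
  turn:
    - [-0.001,-0.0005,0]
    - [-0.001,-0.0005,0]
    - [-0.001,-0.0005,0]
    - [-0.001,-0.0005,0]
    - [-0.001,-0.0005,0]

```text
t: 3.97
tcp_pos: [0.5767, -0.2225, 0.004]
tool_rot: [0.745, 0.667, -0.001, -0.002]
force: [-0.2, 0.4, 0.1]
finger_gap: 0.996
gripper_force: 0.0
```

apply_moves:
  claw: [1,1]
  travel:
    - [0,0,0]
    - [0,0,0]
  turn:
    - [0,0,0]
    - [0,0,0]

```text
t: 4.13
tcp_pos: [0.5776, -0.223, 0.0051]
tool_rot: [0.745, 0.667, -0.0, -0.0]
force: [-0.0, -0.6, -0.1]
finger_gap: 1.0
gripper_force: 0.0
```

```bash
python3 -c "
from h import *
s=manip.sense()
print(s['tcp_pos'],s['tool_rot'],s['force'])
plan([.5777,-.2233,.005],-6.3)"
```

```text
[ 0.57758724 -0.22303775  0.00514139] [ 7.44960640e-01  6.67108223e-01 -2.77273307e-04 -4.32265188e-04] [-0.03646215 -0.62091424 -0.0982943 ]
dist 0.0003185618256957826 calls 1
travel [-0.0003, 0.0002, 0.0002] turn [-0.0003, -0.0001, -0.0001]
```

apply_moves:
  claw: [-1,-1,-1,-1,-1]
  travel:
    - [0,0,0]
    - [0,0,0]
    - [0,0,0]
    - [0,0,0]
    - [0,0,0]
  turn:
    - [0,0,0]
    - [0,0,0]
    - [0,0,0]
    - [0,0,0]
    - [0,0,0]
  newtons: 60

```text
t: 4.55
tcp_pos: [0.5775, -0.223, 0.0052]
tool_rot: [0.745, 0.667, -0.0, -0.0]
force: [0.3, 0.3, 1.0]
finger_gap: 0.299
gripper_force: 0.0
```

apply_moves:
  claw: [-1,-1,-1,-1,-1]
  travel:
    - [0,0,0]
    - [0,0,0]
    - [0,0,0]
    - [0,0,0]
    - [0,0,0]
  turn:
    - [0,0,0]
    - [0,0,0]
    - [0,0,0]
    - [0,0,0]
    - [0,0,0]

```text
t: 4.97
tcp_pos: [0.5778, -0.2231, 0.0055]
tool_rot: [0.745, 0.667, -0.0, -0.0]
force: [0.1, 0.3, 4.0]
finger_gap: 0.163
gripper_force: 58.5
```

apply_moves:
  claw: [-1,-1,-1,-1,-1]
  travel:
    - [0,0,-0.01]
    - [0,0,-0.03]
    - [0,0,-0.07]
    - [0,0,-0.11]
    - [0,0,-0.15]
  turn:
    - [0,0,0]
    - [0,0,0]
    - [0,0,0]
    - [0,0,0]
    - [0,0,0]

```text
t: 5.38
tcp_pos: [0.5756, -0.222, 0.1245]
tool_rot: [0.745, 0.667, -0.001, -0.003]
force: [0.2, -0.6, -5.9]
finger_gap: 0.164
gripper_force: 58.8
```

apply_moves:
  claw: [-1,-1,-1,-1,-1]
  travel:
    - [0,0,-0.04]
    - [0,0,-0.08]
    - [0,0,-0.12]
    - [0,0,-0.16]
    - [0,0,-0.18]
  turn:
    - [0,0,0]
    - [0,0,0]
    - [0,0,0]
    - [0,0,0]
    - [0,0,0]

```text
t: 5.8
tcp_pos: [0.5779, -0.2232, 0.2722]
tool_rot: [0.745, 0.667, 0.0, 0.001]
force: [1.1, -0.1, -5.5]
finger_gap: 0.16
gripper_force: 59.2
```

apply_moves:
  claw: [-1,-1,-1]
  travel:
    - [0,0,0]
    - [0,0,0]
    - [0,0,0]
  turn:
    - [0,0,0]
    - [0,0,0]
    - [0,0,0]

```text
t: 6.05
tcp_pos: [0.5758, -0.222, 0.2663]
tool_rot: [0.745, 0.667, -0.001, -0.004]
force: [-0.6, 0.8, -6.7]
finger_gap: 0.158
gripper_force: 59.2
```

```bash
python3 -c "
from h import *
s=manip.sense()
print(s['tcp_pos'],s['tool_rot'],s['force'],s['ft_torque'],s['gripper_force'])
plan([.428,.148,.30],15)"
```

```text
[ 0.57578222 -0.22195055  0.26627477] [ 0.74502369  0.66702704 -0.0012271  -0.00362179] [-0.62099614  0.75068623 -6.67738697] [0.02027025 0.05505355 0.00504407] 59.20846402645111
dist 0.39980043445578245 calls 2
travel [0.2197, -0.1174, -0.0196] turn [-0.001, -0.0007, -0.0592]
travel [0.2376, -0.0747, -0.0204] turn [-0.001, -0.0007, -0.0592]
```

apply_moves:
  claw: [-1,-1,-1,-1,-1]
  travel:
    - [0.03,-0.016,-0.003]
    - [0.075,-0.04,-0.007]
    - [0.12,-0.064,-0.01]
    - [0.165,-0.088,-0.015]
    - [0.21,-0.112,-0.02]
  turn:
    - [0,0,-0.01]
    - [0,0,-0.022]
    - [0,0,-0.034]
    - [0,0,-0.046]
    - [0,0,-0.058]

```text
t: 6.47
tcp_pos: [0.5043, -0.0443, 0.2823]
tool_rot: [0.681, 0.732, -0.002, -0.004]
force: [0.7, 1.1, -6.0]
finger_gap: 0.16
gripper_force: 59.2
```

apply_moves:
  claw: [-1,-1,-1,-1,-1]
  travel:
    - [0.045,-0.014,-0.004]
    - [0.09,-0.028,-0.008]
    - [0.14,-0.044,-0.012]
    - [0.19,-0.06,-0.016]
    - [0.225,-0.07,-0.02]
  turn:
    - [0,0,-0.012]
    - [0,0,-0.024]
    - [0,0,-0.036]
    - [0,0,-0.048]
    - [0,0,-0.059]

```text
t: 6.88
tcp_pos: [0.4341, 0.1318, 0.299]
tool_rot: [0.61, 0.793, -0.002, -0.004]
force: [-1.0, 0.8, -5.8]
finger_gap: 0.158
gripper_force: 59.2
```

apply_moves:
  claw: [-1,-1,-1,-1,-1]
  travel:
    - [0,0,0]
    - [0,0,0]
    - [0,0,0]
    - [0,0,0]
    - [0,0,0]
  turn:
    - [0,0,0]
    - [0,0,0]
    - [0,0,0]
    - [0,0,0]
    - [0,0,0]

```text
t: 7.3
tcp_pos: [0.4387, 0.1281, 0.3006]
tool_rot: [0.611, 0.791, -0.001, -0.001]
force: [0.3, 0.3, -6.5]
finger_gap: 0.159
gripper_force: 59.2
```

```bash
cat > r.py <<'E'
from h import *
import sys
np.set_printoptions(precision=4,suppress=True)
s=manip.sense();print(s['tcp_pos'],s['tool_rot'],s['force'],s['ft_torque'])
d=snap('wrist',sys.argv[1]);W=world(d);hsv=cv2.cvtColor(d['pixels'],cv2.COLOR_RGB2HSV)
y=cv2.inRange(hsv,(18,130,90),(34,255,255))
k,l,st,c=cv2.connectedComponentsWithStats(y)
for i in range(1,k):
    if st[i,4]>80:
        P=W[(l==i)&np.isfinite(W[...,2])&(W[...,2]>.05)]
        if len(P)<50: continue
        z=P[:,2];h=np.histogram(z,np.arange(.1,.2,.002))
        print('yellow',c[i],st[i],'zmax',np.percentile(z,[50,95,99]))
        print([(round(b,3),n) for n,b in zip(*h) if n>20])
        T=P[z>np.percentile(z,99)-.004]
        print(' top face n',len(T),'z',np.median(T[:,2]),cv2.minAreaRect((T[:,:2]*1000).astype(np.float32)))
m=((W[...,2]>.005)&(W[...,2]<.011)&(hsv[...,2]>90)).astype(np.uint8)
k,l,st,c=cv2.connectedComponentsWithStats(m)
i=1+np.argmax(st[1:,4]);P=W[l==i];print('plate',st[i],cv2.minAreaRect((P[:,:2]*1000).astype(np.float32)),np.median(P[:,2]))
E
python3 r.py w2.png
```

```text
[0.4387 0.1281 0.3006] [ 0.6113  0.7914 -0.0008 -0.0011] [ 0.2654  0.312  -6.4808] [ 0.0009  0.0116 -0.0039]
yellow [432.4522  63.4264] [ 398   50   76   26 1672] zmax [0.1858 0.1879 0.1885]
[(np.float64(0.132), np.int64(63)), (np.float64(0.134), np.int64(55)), (np.float64(0.136), np.int64(263)), (np.float64(0.138), np.int64(192)), (np.float64(0.182), np.int64(39)), (np.float64(0.184), np.int64(131)), (np.float64(0.186), np.int64(718)), (np.float64(0.188), np.int64(67))]
 top face n 908 z 0.18688364896334486 ((507.4708251953125, 255.5189971923828), (35.60523986816406, 11.942269325256348), 14.378682136535645)
yellow [374.4975  66.0813] [362  57  26  19 406] zmax [0.1564 0.1581 0.1587]
[(np.float64(0.154), np.int64(36)), (np.float64(0.156), np.int64(209)), (np.float64(0.158), np.int64(23))]
 top face n 265 z 0.15696270826327205 ((483.3931579589844, 249.2508087158203), (13.62302017211914, 11.56180477142334), 14.186161041259766)
yellow [400.9094 246.8857] [ 353  231   96   40 2319] zmax [0.1479 0.1875 0.1881]
[(np.float64(0.122), np.int64(29)), (np.float64(0.124), np.int64(60)), (np.floa
[... 1342 characters left out ...]
.124), np.int64(36)), (np.float64(0.126), np.int64(35)), (np.float64(0.128), np.int64(26)), (np.float64(0.13), np.int64(39)), (np.float64(0.132), np.int64(29)), (np.float64(0.134), np.int64(34)), (np.float64(0.136), np.int64(31)), (np.float64(0.138), np.int64(37)), (np.float64(0.14), np.int64(23)), (np.float64(0.142), np.int64(28)), (np.float64(0.144), np.int64(21)), (np.float64(0.146), np.int64(24))]
 top face n 40 z 0.14979893828418622 ((757.7528076171875, 33.908294677734375), (3.280243396759033, 13.647194862365723), 17.663297653198242)
plate [  325    59   126   164 15638] ((555.12890625, 185.85256958007812), (150.50885009765625, 209.2916259765625), 14.58247184753418) 0.008087480713471883
```

View pics/w2.png

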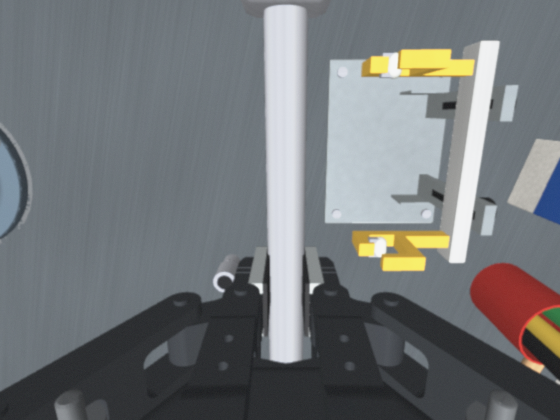

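The wrist view shows the tube held centred at column 286, clear of the rack on its right. The beaks are at (425,60) and (403,264). Their tops (186.9 mm) and the lip tops (157.0 mm) both give S ≈ 142 mm. Next I'll check the tube in hand and plan the approach.

```bash
cat > t.py <<'E'
from h import *
np.set_printoptions(precision=4,suppress=True)
def tube():
    s=manip.sense();p=s['tcp_pos'];R=Ro.from_quat(s['tool_rot']).as_matrix()
    W=world(snap('wrist'));L=(W-p)@R   # tool frame
    m=(abs(L[...,1])<.02)&(L[...,2]<0)&(L[...,2]>-.04)&(L[...,0]>.03)&(L[...,0]<.10)
    P=L[m]; print('tool-frame tube n',m.sum())
    for a in(.03,.045,.06,.075,.09):
        Q=P[(P[:,0]>=a)&(P[:,0]<a+.012)]
        if len(Q)>20:
            print(a,'y',np.percentile(Q[:,1],[2,98]),'ztop',np.percentile(Q[:,2],3),'zworld top',np.percentile((Q@R.T+p)[:,2],97))
    m=(abs(L[...,1])<.02)&(L[...,2]<0)&(L[...,2]>-.045)&(L[...,0]>.095)
    Q=L[m]; w=Q[abs(Q[:,1])>.011]; print('head from x=',np.percentile(w[:,0],2) if len(w) else None)
if __name__=='__main__':
    tube(); plan([.4634,.1615,.158],14.8)
    print(manip.sense()['force'])
E
python3 t.py
```

```text
tool-frame tube n 8047
0.03 y [-0.0075  0.0074] ztop -0.018584393575990232 zworld top 0.319414847200569
0.045 y [-0.0076  0.0076] ztop -0.01853844588876198 zworld top 0.31938240820959224
0.06 y [-0.0078  0.0074] ztop -0.018689660882738053 zworld top 0.3195433380842887
0.075 y [-0.0076  0.0074] ztop -0.018918446634435954 zworld top 0.3197813054265257
0.09 y [-0.0076  0.0075] ztop -0.018871450299130395 zworld top 0.3197495577094896
head from x= 0.10414114358743289
dist 0.14884369023273208 calls 1
travel [0.0323, 0.0407, 0.1786] turn [-0.0006, -0.0002, -0.001]
[-0.6972  1.0333 -5.8144]
```

apply_moves:
  claw: [-1,-1,-1,-1,-1]
  travel:
    - [0.01,0.01,0.03]
    - [0.02,0.02,0.07]
    - [0.03,0.03,0.11]
    - [0.032,0.041,0.15]
    - [0.032,0.041,0.179]
  turn:
    - [0,0,-0.001]
    - [0,0,-0.001]
    - [0,0,-0.001]
    - [0,0,-0.001]
    - [0,0,-0.001]

```text
t: 7.82
tcp_pos: [0.4653, 0.1624, 0.1561]
tool_rot: [0.61, 0.793, 0.0, -0.0]
force: [0.5, -0.5, -6.1]
finger_gap: 0.159
gripper_force: 59.1
```

apply_moves:
  claw: [-1,-1,-1,-1,-1]
  travel:
    - [0,0,0]
    - [0,0,0]
    - [0,0,0]
    - [0,0,0]
    - [0,0,0]
  turn:
    - [0,0,0]
    - [0,0,0]
    - [0,0,0]
    - [0,0,0]
    - [0,0,0]

```text
t: 8.23
tcp_pos: [0.4647, 0.1623, 0.16]
tool_rot: [0.609, 0.793, 0.001, 0.001]
force: [0.1, 0.8, -5.2]
finger_gap: 0.16
gripper_force: 59.3
```

```bash
python3 r.py w3.png; python3 -c "
from t import *
tube(); plan([.4634,.1615,.1575],14.8)"
```

```text
[0.4647 0.1623 0.16  ] [0.6095 0.7928 0.0012 0.0008] [ 0.1113  0.7658 -5.1618] [ 0.0369 -0.0212 -0.0345]
yellow [486.8514  83.3668] [ 423   62  133   43 5248] zmax [0.1867 0.1879 0.1884]
[(np.float64(0.134), np.int64(27)), (np.float64(0.136), np.int64(323)), (np.float64(0.138), np.int64(248)), (np.float64(0.152), np.int64(22)), (np.float64(0.18), np.int64(107)), (np.float64(0.182), np.int64(132)), (np.float64(0.184), np.int64(442)), (np.float64(0.186), np.int64(3633)), (np.float64(0.188), np.int64(195))]
 top face n 4247 z 0.1868727382921946 ((507.5916748046875, 255.9442138671875), (36.6226921081543, 12.222382545471191), 14.482959747314453)
yellow [376.9596  88.4773] [ 352   73   50   31 1387] zmax [0.1566 0.1578 0.1583]
[(np.float64(0.13), np.int64(27)), (np.float64(0.134), np.int64(24)), (np.float64(0.136), np.int64(22)), (np.float64(0.138), np.int64(24)), (np.float64(0.142), np.int64(27)), (np.float64(0.144), np.int64(28)), (np.float64(0.146), np.int64(25)), (np.float64(0.148), np.int64(56)), (np.float64(0.15), np.int64(28)), (np.float64(0.152), np.int64(31)), (np.float64(0.154), 
[... 714 characters left out ...]
8   225 27215] ((555.35546875, 186.1280517578125), (150.3794403076172, 209.16827392578125), 14.642224311828613) 0.008109825326483635
tool-frame tube n 8047
0.03 y [-0.0075  0.0074] ztop -0.018524162895287872 zworld top 0.1783606110266018
0.045 y [-0.0077  0.0076] ztop -0.01858062661201429 zworld top 0.17842835137532756
0.06 y [-0.0076  0.0074] ztop -0.018779748928600515 zworld top 0.17862914958233833
0.075 y [-0.0076  0.0074] ztop -0.01869060381133777 zworld top 0.17853379230084493
0.09 y [-0.0076  0.0076] ztop -0.018885311917857334 zworld top 0.17873901282730098
head from x= 0.1041692794326737
dist 0.002385336187733053 calls 1
travel [-0.0008, -0.0013, 0.0026] turn [0.0006, -0.0001, 0.0006]
```

View pics/w3.png

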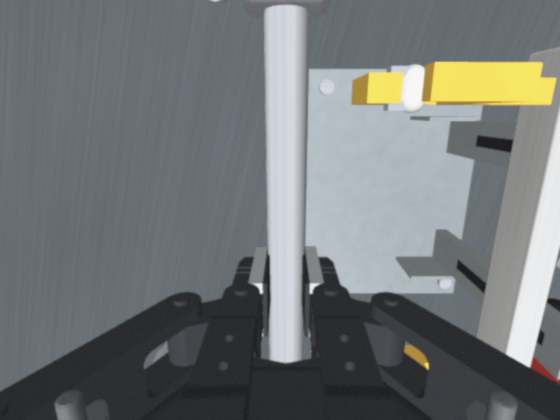

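The wrist view shows the tube level at column 286, just left of the left hook, whose lip is at (377,88) and beak at (487,83). The tube is about 2.5 mm higher than the mouth's middle, so I'll correct that.

apply_moves:
  claw: [-1,-1,-1,-1,-1]
  travel:
    - [0,-0.001,0.003]
    - [0,-0.001,0.003]
    - [0,-0.001,0.003]
    - [0,-0.001,0.003]
    - [0,-0.001,0.003]
  turn:
    - [0.0006,0,0.0006]
    - [0.0006,0,0.0006]
    - [0.0006,0,0.0006]
    - [0.0006,0,0.0006]
    - [0.0006,0,0.0006]

```text
t: 8.75
tcp_pos: [0.4627, 0.1622, 0.1558]
tool_rot: [0.61, 0.792, -0.001, -0.001]
force: [-0.5, -0.3, -5.1]
finger_gap: 0.158
gripper_force: 59.4
```

apply_moves:
  claw: [-1,-1,-1,-1,-1]
  travel:
    - [0,0,0]
    - [0,0,0]
    - [0,0,0]
    - [0,0,0]
    - [0,0,0]
  turn:
    - [0,0,0]
    - [0,0,0]
    - [0,0,0]
    - [0,0,0]
    - [0,0,0]

```text
t: 9.17
tcp_pos: [0.4627, 0.1622, 0.1558]
tool_rot: [0.61, 0.792, -0.001, -0.001]
force: [0.4, 0.5, -6.2]
finger_gap: 0.16
gripper_force: 59.4
```

```bash
cat > e.py <<'E'
from h import *
np.set_printoptions(precision=4,suppress=True)
O=np.array([.5264,.1783]);S=.1419;a=np.radians(14.7)
X=np.array([np.cos(a),np.sin(a)]);Y=np.array([-X[1],X[0]])
s=manip.sense();p=s['tcp_pos'];F=s['force']
print('t',s['t'],'tube rel: x %.1f y %.1f zS %.1f mm'%tuple(1000*np.r_[(p[:2]-O)@X,(p[:2]-O)@Y,p[2]+.0106-S]),'Frack',F[:2]@X,F[:2]@Y,F[2],'rot',s['tool_rot'],s['ft_torque'],s['qd'].max().round(4))
rv=(Ro.from_quat(s['tool_rot']).inv()*Ro.from_matrix(yawR(14.7))).as_rotvec()/np.pi;print('turn needed',rv)
E
python3 e.py
```

```text
t 9.1667 tube rel: x -65.7 y 0.6 zS 24.5 mm Frack 0.5587381874137701 0.39475087446393614 -6.188218871817548 rot [ 0.61    0.7924 -0.001  -0.0012] [-0.0116 -0.002  -0.0106] 0.0012
turn needed [-0.001  -0.0002  0.0006]
```

apply_moves:
  claw: [-1,-1,-1,-1,-1]
  travel:
    - [0,0.005,-0.002]
    - [0,0.015,-0.002]
    - [0,0.022,-0.002]
    - [0,0.026,-0.002]
    - [0,0.026,-0.002]
  turn:
    - [-0.0007,0,0.0006]
    - [-0.0007,0,0.0006]
    - [-0.0007,0,0.0006]
    - [-0.0007,0,0.0006]
    - [-0.0007,0,0.0006]

```text
t: 9.58
tcp_pos: [0.4845, 0.1678, 0.1575]
tool_rot: [0.611, 0.792, 0.001, 0.0]
force: [0.3, 0.3, -5.7]
finger_gap: 0.162
gripper_force: 59.4
```

apply_moves:
  claw: [-1,-1,-1]
  travel:
    - [0,0,0]
    - [0,0,0]
    - [0,0,0]
  turn:
    - [0,0,0]
    - [0,0,0]
    - [0,0,0]

```text
t: 9.83
tcp_pos: [0.4822, 0.1675, 0.1571]
tool_rot: [0.611, 0.792, -0.0, -0.001]
force: [-0.6, -0.4, -6.7]
finger_gap: 0.164
gripper_force: 59.4
```

```bash
python3 e.py
```

```text
t 9.8333 tube rel: x -45.5 y 0.7 zS 25.8 mm Frack -0.6532466321863698 -0.24943818018681047 -6.697313484607265 rot [ 0.6107  0.7918 -0.0004 -0.0009] [-0.0304 -0.038  -0.0445] 0.0017
turn needed [-0.0006 -0.0003  0.0001]
```

apply_moves:
  claw: [-1,-1,-1,-1,-1]
  travel:
    - [0,0.006,0]
    - [0,0.012,0]
    - [0,0.018,0]
    - [0,0.024,0]
    - [0,0.027,0]
  turn:
    - [-0.0005,0,0]
    - [-0.0005,0,0]
    - [-0.0005,0,0]
    - [-0.0005,0,0]
    - [-0.0005,0,0]

```text
t: 10.25
tcp_pos: [0.5051, 0.1732, 0.1574]
tool_rot: [0.611, 0.792, 0.001, 0.001]
force: [0.4, -0.1, -5.9]
finger_gap: 0.158
gripper_force: 59.4
```

apply_moves:
  claw: [-1,-1,-1]
  travel:
    - [0,0,0]
    - [0,0,0]
    - [0,0,0]
  turn:
    - [0,0,0]
    - [0,0,0]
    - [0,0,0]

```text
t: 10.5
tcp_pos: [0.5032, 0.173, 0.1571]
tool_rot: [0.611, 0.792, 0.0, -0.0]
force: [-0.3, -0.7, -6.4]
finger_gap: 0.157
gripper_force: 59.4
```

```bash
python3 e.py
```

```text
t 10.5 tube rel: x -23.8 y 0.7 zS 25.8 mm Frack -0.4596447273092483 -0.6088569018661445 -6.393243677761337 rot [ 0.6107  0.7918  0.0002 -0.0004] [ 0.005   0.0837 -0.0196] 0.0023
turn needed [-0.     -0.0003  0.0001]
```

apply_moves:
  claw: [-1,-1,-1,-1,-1]
  travel:
    - [0,0.006,0]
    - [0,0.012,0]
    - [0,0.018,0]
    - [0,0.022,0]
    - [0,0.024,0]
  turn:
    - [0,0,0]
    - [0,0,0]
    - [0,0,0]
    - [0,0,0]
    - [0,0,0]

```text
t: 10.92
tcp_pos: [0.5233, 0.178, 0.1574]
tool_rot: [0.611, 0.792, 0.001, 0.0]
force: [0.6, -0.4, -5.8]
finger_gap: 0.157
gripper_force: 59.4
```

apply_moves:
  claw: [-1,-1,-1]
  travel:
    - [0,0,0]
    - [0,0,0]
    - [0,0,0]
  turn:
    - [0,0,0]
    - [0,0,0]
    - [0,0,0]

```text
t: 11.17
tcp_pos: [0.5218, 0.1778, 0.1572]
tool_rot: [0.611, 0.792, 0.0, -0.0]
force: [-0.3, 0.0, -5.9]
finger_gap: 0.155
gripper_force: 59.4
```

```bash
python3 e.py
```

```text
t 11.1667 tube rel: x -4.5 y 0.7 zS 25.9 mm Frack -0.2738840168659165 0.09002872762462917 -5.904096223552232 rot [ 0.6108  0.7918  0.0003 -0.0003] [-0.01    0.0268  0.0458] 0.002
turn needed [ 0.     -0.0003  0.    ]
```

Now I'll feel for the back wall in small steps.

apply_moves:
  claw: [-1,-1,-1,-1]
  travel:
    - [0,0.002,0]
    - [0,0.004,0]
    - [0,0.0045,0]
    - [0,0.0045,0]
  turn:
    - [0,0,0]
    - [0,0,0]
    - [0,0,0]
    - [0,0,0]

```text
t: 11.5
tcp_pos: [0.526, 0.1788, 0.1574]
tool_rot: [0.611, 0.792, 0.001, 0.0]
force: [-0.4, 0.4, -5.6]
finger_gap: 0.164
gripper_force: 59.4
```

apply_moves:
  claw: [-1,-1,-1,-1]
  travel:
    - [0,0.0012,0]
    - [0,0.0012,0]
    - [0,0.0012,0]
    - [0,0.0012,0]
  turn:
    - [0,0,0]
    - [0,0,0]
    - [0,0,0]
    - [0,0,0]

```text
t: 11.83
tcp_pos: [0.5266, 0.179, 0.1573]
tool_rot: [0.611, 0.792, 0.001, -0.0]
force: [0.6, 0.0, -5.6]
finger_gap: 0.158
gripper_force: 59.4
```

```bash
python3 e.py
```

```text
t 11.8333 tube rel: x 0.4 y 0.7 zS 26.0 mm Frack 0.5542823591761955 -0.1217163700773855 -5.5755839963545855 rot [ 0.6108  0.7918  0.0005 -0.0001] [ 0.0375  0.0244 -0.0065] 0.002
turn needed [ 0.0002 -0.0002  0.0001]
```

apply_moves:
  claw: [-1,-1,-1,-1]
  travel:
    - [0,0.001,0]
    - [0,0.001,0]
    - [0,0.001,0]
    - [0,0.001,0]
  turn:
    - [0,0,0]
    - [0,0,0]
    - [0,0,0]
    - [0,0,0]

```text
t: 12.17
tcp_pos: [0.5274, 0.1792, 0.1573]
tool_rot: [0.611, 0.792, 0.0, -0.0]
force: [-0.0, 0.1, -5.4]
finger_gap: 0.159
gripper_force: 59.5
```

apply_moves:
  claw: [-1,-1,-1,-1]
  travel:
    - [0,0.001,0]
    - [0,0.001,0]
    - [0,0.001,0]
    - [0,0.001,0]
  turn:
    - [0,0,0]
    - [0,0,0]
    - [0,0,0]
    - [0,0,0]

```text
t: 12.5
tcp_pos: [0.5274, 0.1793, 0.1572]
tool_rot: [0.611, 0.792, -0.0, -0.001]
force: [-2.9, -0.6, -3.8]
finger_gap: 0.157
gripper_force: 59.7
```

```bash
python3 e.py
```

```text
t 12.5 tube rel: x 1.2 y 0.7 zS 25.9 mm Frack -2.9799411861683387 0.11126987685877132 -3.799385490015327 rot [ 0.6107  0.7918 -0.0002 -0.0006] [-0.1341  0.4537 -0.031 ] 0.0016
turn needed [-0.0003 -0.0002  0.0001]
```

Wall contact is at x = +1.2 mm with about 3 N, as predicted. I'll ease off slightly and lower the tube to the rollers.

apply_moves:
  claw: [-1,-1,-1,-1,-1]
  travel:
    - [0,-0.0007,0]
    - [0,-0.0007,0.002]
    - [0,-0.0007,0.004]
    - [0,-0.0007,0.006]
    - [0,-0.0007,0.007]
  turn:
    - [0,0,0]
    - [0,0,0]
    - [0,0,0]
    - [0,0,0]
    - [0,0,0]

```text
t: 12.92
tcp_pos: [0.5274, 0.1793, 0.1514]
tool_rot: [0.611, 0.792, 0.0, -0.0]
force: [-1.5, -1.1, -3.7]
finger_gap: 0.158
gripper_force: 59.8
```

apply_moves:
  claw: [-1,-1,-1]
  travel:
    - [0,0,0]
    - [0,0,0]
    - [0,0,0]
  turn:
    - [0,0,0]
    - [0,0,0]
    - [0,0,0]

```text
t: 13.17
tcp_pos: [0.5274, 0.1793, 0.1514]
tool_rot: [0.611, 0.792, 0.0, -0.0]
force: [-1.6, -1.1, -6.8]
finger_gap: 0.162
gripper_force: 59.7
```

```bash
python3 e.py
```

```text
t 13.1667 tube rel: x 1.2 y 0.7 zS 20.1 mm Frack -1.8203371245895328 -0.6996756298093121 -6.8029180258924855 rot [ 0.6108  0.7918  0.0003 -0.0003] [-0.0555  0.3964  0.0187] 0.002
turn needed [ 0.     -0.0003  0.    ]
```

apply_moves:
  claw: [-1,-1,-1,-1]
  travel:
    - [0,0,0.001]
    - [0,0,0.002]
    - [0,0,0.003]
    - [0,0,0.003]
  turn:
    - [0,0,0]
    - [0,0,0]
    - [0,0,0]
    - [0,0,0]

```text
t: 13.5
tcp_pos: [0.5275, 0.1793, 0.1496]
tool_rot: [0.611, 0.792, 0.0, -0.0]
force: [-4.1, -1.6, -1.7]
finger_gap: 0.159
gripper_force: 60.1
```

apply_moves:
  claw: [-1,-1,-1]
  travel:
    - [0,0,0.001]
    - [0,0,0.001]
    - [0,0,0.001]
  turn:
    - [0,0,0]
    - [0,0,0]
    - [0,0,0]

```text
t: 13.75
tcp_pos: [0.5276, 0.1793, 0.1495]
tool_rot: [0.611, 0.792, 0.001, 0.0]
force: [-5.5, -1.2, 3.1]
finger_gap: 0.159
gripper_force: 60.6
```

```bash
python3 e.py
```

```text
t 13.75 tube rel: x 1.4 y 0.7 zS 18.2 mm Frack -5.590834636269477 0.25292467147113706 3.0722862090966103 rot [0.6107 0.7918 0.0006 0.0001] [-0.1524  0.8184  0.012 ] 0.0023
turn needed [ 0.0003 -0.0002  0.0001]
```

apply_moves:
  claw: [-1,-1,-1,-1]
  travel:
    - [0,-0.0008,0]
    - [0,-0.0008,0]
    - [0,-0.0008,0.0005]
    - [0,-0.0008,0.0005]
  turn:
    - [0,0,0]
    - [0,0,0]
    - [0,0,0]
    - [0,0,0]

```text
t: 14.08
tcp_pos: [0.5276, 0.1793, 0.1494]
tool_rot: [0.611, 0.792, 0.001, 0.001]
force: [-4.5, -0.6, 7.0]
finger_gap: 0.163
gripper_force: 61.0
```

```bash
python3 e.py
```

```text
t 14.0833 tube rel: x 1.4 y 0.7 zS 18.1 mm Frack -4.485825328615592 0.5447872971163673 6.986902654201222 rot [0.6107 0.7918 0.0012 0.0005] [-0.1262  0.8332 -0.0113] 0.001
turn needed [ 0.0008 -0.0002  0.0001]
```

apply_moves:
  claw: [-1,-1,-1]
  travel:
    - [0,-0.0012,0]
    - [0,-0.0012,0]
    - [0,-0.0012,0]
  turn:
    - [0,0,0]
    - [0,0,0]
    - [0,0,0]

```text
t: 14.33
tcp_pos: [0.5276, 0.1793, 0.1494]
tool_rot: [0.611, 0.792, 0.002, 0.001]
force: [-2.8, 0.9, 6.1]
finger_gap: 0.16
gripper_force: 60.7
```

```bash
python3 e.py
```

```text
t 14.3333 tube rel: x 1.4 y 0.7 zS 18.1 mm Frack -2.4336331439441143 1.6104587639339774 6.101372403127012 rot [0.6108 0.7918 0.002  0.0012] [0.0406 0.5369 0.0355] 0.0017
turn needed [ 0.0015 -0.0002  0.    ]
```

apply_moves:
  claw: [-1,-1,-1,-1]
  travel:
    - [0,-0.0012,0]
    - [0,-0.0012,0]
    - [0,-0.0012,0.0003]
    - [0,-0.0012,0.0003]
  turn:
    - [0,0,0]
    - [0,0,0]
    - [0,0,0]
    - [0,0,0]

```text
t: 14.67
tcp_pos: [0.5275, 0.1792, 0.1492]
tool_rot: [0.611, 0.792, 0.003, 0.002]
force: [-0.9, 1.1, 6.2]
finger_gap: 0.162
gripper_force: 60.7
```

```bash
python3 e.py
```

```text
t 14.6667 tube rel: x 1.3 y 0.6 zS 17.9 mm Frack -0.5777912145317479 1.2540159367163388 6.20371300901623 rot [0.6109 0.7917 0.0028 0.0017] [0.2024 0.2325 0.0268] 0.0017
turn needed [ 0.0021 -0.0002 -0.    ]
```

apply_moves:
  claw: [-1,-1,-1]
  travel:
    - [0,0,0.0005]
    - [0,0,0.0005]
    - [0,0,0.0005]
  turn:
    - [0,0,0]
    - [0,0,0]
    - [0,0,0]

```text
t: 14.92
tcp_pos: [0.5276, 0.1792, 0.1488]
tool_rot: [0.611, 0.792, 0.003, 0.002]
force: [-1.1, 2.0, 6.5]
finger_gap: 0.165
gripper_force: 60.7
```

apply_moves:
  claw: [-1,-1,-1]
  travel:
    - [0,0,0.0004]
    - [0,0,0.0004]
    - [0,0,0.0004]
  turn:
    - [0,0,0]
    - [0,0,0]
    - [0,0,0]

```text
t: 15.17
tcp_pos: [0.5276, 0.1792, 0.1486]
tool_rot: [0.611, 0.792, 0.003, 0.002]
force: [-1.7, 0.7, 7.8]
finger_gap: 0.161
gripper_force: 60.8
```

```bash
python3 e.py
```

```text
t 15.1667 tube rel: x 1.4 y 0.6 zS 17.3 mm Frack -1.4422079924927325 1.0704259324124288 7.816950184600485 rot [0.6109 0.7917 0.0028 0.0018] [ 0.2731  0.2444 -0.0061] 0.0014
turn needed [ 0.0021 -0.0002 -0.    ]
```

apply_moves:
  claw: [-1,-1,-1]
  travel:
    - [0,-0.0006,0.0004]
    - [0,-0.0006,0.0004]
    - [0,-0.0006,0.0004]
  turn:
    - [0,0,0]
    - [0,0,0]
    - [0,0,0]

```text
t: 15.42
tcp_pos: [0.5276, 0.1792, 0.1483]
tool_rot: [0.611, 0.792, 0.003, 0.002]
force: [-0.8, 0.7, 6.8]
finger_gap: 0.159
gripper_force: 60.8
```

apply_moves:
  claw: [-1,-1,-1]
  travel:
    - [0,0,0.0005]
    - [0,0,0.0005]
    - [0,0,0.0005]
  turn:
    - [0,0,0]
    - [0,0,0]
    - [0,0,0]

```text
t: 15.67
tcp_pos: [0.5276, 0.1792, 0.148]
tool_rot: [0.611, 0.792, 0.003, 0.002]
force: [-1.1, 0.8, 7.1]
finger_gap: 0.162
gripper_force: 60.8
```

```bash
python3 e.py
```

```text
t 15.6667 tube rel: x 1.4 y 0.6 zS 16.7 mm Frack -0.9067933342236439 1.057931975478334 7.056070216710214 rot [0.6109 0.7917 0.0032 0.0021] [0.2821 0.133  0.0669] 0.0009
turn needed [ 0.0025 -0.0002 -0.0001]
```

apply_moves:
  claw: [-1,-1,-1]
  travel:
    - [0,-0.0002,0.0005]
    - [0,-0.0002,0.001]
    - [0,-0.0002,0.001]
  turn:
    - [0,0,0]
    - [0,0,0]
    - [0,0,0]

```text
t: 15.92
tcp_pos: [0.5276, 0.1792, 0.1472]
tool_rot: [0.611, 0.792, 0.003, 0.002]
force: [-0.6, 1.5, 6.9]
finger_gap: 0.159
gripper_force: 60.8
```

apply_moves:
  claw: [-1,-1,-1]
  travel:
    - [0,-0.0002,0.0005]
    - [0,-0.0002,0.001]
    - [0,-0.0002,0.001]
  turn:
    - [0,0,0]
    - [0,0,0]
    - [0,0,0]

```text
t: 16.17
tcp_pos: [0.5276, 0.1792, 0.1465]
tool_rot: [0.611, 0.792, 0.004, 0.002]
force: [-0.0, 1.7, 7.1]
finger_gap: 0.16
gripper_force: 60.8
```

```bash
python3 e.py
```

```text
t 16.1667 tube rel: x 1.4 y 0.6 zS 15.2 mm Frack 0.42273441490718466 1.614613841460746 7.097630108334974 rot [0.6109 0.7917 0.0035 0.0024] [0.3454 0.0352 0.0528] 0.0005
turn needed [ 0.0027 -0.0002 -0.0001]
```

apply_moves:
  claw: [-1,-1,-1,-1]
  travel:
    - [0,0,0.0007]
    - [0,0,0.0014]
    - [0,0,0.002]
    - [0,0,0.002]
  turn:
    - [0,0,0]
    - [0,0,0]
    - [0,0,0]
    - [0,0,0]

```text
t: 16.5
tcp_pos: [0.5276, 0.1792, 0.1447]
tool_rot: [0.611, 0.792, 0.003, 0.002]
force: [-0.5, 1.1, 7.1]
finger_gap: 0.163
gripper_force: 60.9
```

apply_moves:
  claw: [-1,-1,-1,-1]
  travel:
    - [0,0,0.0007]
    - [0,0,0.0014]
    - [0,0,0.002]
    - [0,0,0.002]
  turn:
    - [0,0,0]
    - [0,0,0]
    - [0,0,0]
    - [0,0,0]

```text
t: 16.83
tcp_pos: [0.5276, 0.1792, 0.143]
tool_rot: [0.611, 0.792, 0.003, 0.002]
force: [-0.3, 2.1, 5.2]
finger_gap: 0.158
gripper_force: 60.8
```

```bash
python3 e.py
```

```text
t 16.8333 tube rel: x 1.4 y 0.6 zS 11.7 mm Frack 0.2103554897674202 2.1119305802743935 5.2346045934862415 rot [0.611  0.7916 0.0035 0.0023] [0.3825 0.031  0.0157] 0.0017
turn needed [ 0.0027 -0.0002 -0.0001]
```

apply_moves:
  claw: [-1,-1,-1,-1,-1]
  travel:
    - [0,0,0.001]
    - [0,0,0.002]
    - [0,0,0.003]
    - [0,0,0.004]
    - [0,0,0.004]
  turn:
    - [0,0,0]
    - [0,0,0]
    - [0,0,0]
    - [0,0,0]
    - [0,0,0]

```text
t: 17.25
tcp_pos: [0.5275, 0.1792, 0.1387]
tool_rot: [0.611, 0.792, 0.003, 0.002]
force: [4.9, 3.5, -1.8]
finger_gap: 0.157
gripper_force: 60.1
```

```bash
python3 e.py; python3 -c "
from t import *
tube()"
```

```text
t 17.25 tube rel: x 1.3 y 0.6 zS 7.4 mm Frack 5.650373079555364 2.1290992975113014 -1.8342434008936335 rot [0.611  0.7916 0.0033 0.0021] [ 0.699  -0.7794  0.0556] 0.0038
turn needed [ 0.0025 -0.0002 -0.0001]
tool-frame tube n 6522
0.03 y [-0.0075  0.0074] ztop -0.018987684015738845 zworld top 0.15766692967571833
0.045 y [-0.0076  0.0076] ztop -0.01930106761421044 zworld top 0.15799647262657115
0.06 y [-0.0176  0.0074] ztop -0.019500923553205634 zworld top 0.1582015886703953
0.09 y [-0.0075  0.0074] ztop -0.01996894326831712 zworld top 0.15869936142948654
head from x= 0.10420068916882862
```

apply_moves:
  claw: [-1,-1,-1,-1,-1]
  travel:
    - [0,0.001,0.001]
    - [0,0.0015,0.002]
    - [0,0.002,0.003]
    - [0,0.002,0.004]
    - [0,0.002,0.004]
  turn:
    - [0,0,0]
    - [0,0,0]
    - [0,0,0]
    - [0,0,0]
    - [0,0,0]

```text
t: 17.72
tcp_pos: [0.5274, 0.1792, 0.1342]
tool_rot: [0.611, 0.792, 0.002, 0.001]
force: [5.3, 2.7, -5.9]
finger_gap: 0.16
gripper_force: 59.4
```

```bash
python3 e.py
```

```text
t 17.7167 tube rel: x 1.2 y 0.6 zS 2.9 mm Frack 5.8027872401962215 1.257469755189878 -5.948495343761638 rot [0.611  0.7916 0.0017 0.0007] [ 0.6924 -0.9122 -0.0011] 0.0009
turn needed [ 0.0011 -0.0003 -0.0001]
```

apply_moves:
  claw: [-1,-1,-1,-1]
  travel:
    - [0,0.001,0.0007]
    - [0,0.001,0.0014]
    - [0,0.001,0.002]
    - [0,0.001,0.002]
  turn:
    - [0,0,0]
    - [0,0,0]
    - [0,0,0]
    - [0,0,0]

```text
t: 18.05
tcp_pos: [0.5274, 0.1792, 0.1323]
tool_rot: [0.611, 0.792, 0.001, 0.0]
force: [6.1, 3.5, -8.1]
finger_gap: 0.16
gripper_force: 59.3
```

apply_moves:
  claw: [-1,-1,-1]
  travel:
    - [0,0,0.0008]
    - [0,0,0.0008]
    - [0,0,0.0008]
  turn:
    - [0,0,0]
    - [0,0,0]
    - [0,0,0]

```text
t: 18.3
tcp_pos: [0.5274, 0.1792, 0.132]
tool_rot: [0.611, 0.792, 0.001, 0.0]
force: [4.4, 2.6, -6.5]
finger_gap: 0.159
gripper_force: 59.5
```

```bash
python3 e.py
```

```text
t 18.3 tube rel: x 1.2 y 0.6 zS 0.7 mm Frack 4.922540698977201 1.407001590063188 -6.5217845906206 rot [0.6109 0.7917 0.0009 0.0003] [ 0.4473 -0.7087  0.0058] 0.0008
turn needed [ 0.0006 -0.0002 -0.    ]
```

apply_moves:
  claw: [-1,-1,-1]
  travel:
    - [0,0.0005,0.001]
    - [0,0.0005,0.001]
    - [0,0.0005,0.001]
  turn:
    - [0,0,0]
    - [0,0,0]
    - [0,0,0]

```text
t: 18.55
tcp_pos: [0.5274, 0.1791, 0.1319]
tool_rot: [0.611, 0.792, 0.001, 0.0]
force: [4.4, 2.6, -4.0]
finger_gap: 0.163
gripper_force: 59.8
```

apply_moves:
  claw: [-1,-1,-1]
  travel:
    - [0,0,0.001]
    - [0,0,0.001]
    - [0,0,0.001]
  turn:
    - [0,0,0]
    - [0,0,0]
    - [0,0,0]

```text
t: 18.8
tcp_pos: [0.5274, 0.1792, 0.1318]
tool_rot: [0.611, 0.792, 0.001, 0.0]
force: [2.5, 1.8, 2.0]
finger_gap: 0.164
gripper_force: 60.4
```

```bash
python3 e.py; python3 -c "
from t import *
tube()"
```

```text
t 18.8 tube rel: x 1.2 y 0.6 zS 0.5 mm Frack 2.8536210029117113 1.142900565751892 2.03390040665271 rot [0.6108 0.7918 0.0008 0.0003] [ 0.3164 -0.4068  0.006 ] 0.0012
turn needed [ 0.0005 -0.0002  0.0001]
tool-frame tube n 6344
0.03 y [-0.0075  0.0074] ztop -0.01841918985912881 zworld top 0.15026516845800691
0.045 y [-0.0076  0.0076] ztop -0.01843295835537936 zworld top 0.15028789641108323
0.06 y [-0.0181  0.0074] ztop -0.022188228357195527 zworld top 0.15403260277842162
0.09 y [-0.0074  0.0073] ztop -0.0184360301868332 zworld top 0.15030978756769153
head from x= 0.10422277679457352
```

apply_moves:
  claw: [-1,-1,-1]
  travel:
    - [0,0.0005,0.001]
    - [0,0.0005,0.001]
    - [0,0.0005,0.001]
  turn:
    - [0,0,0]
    - [0,0,0]
    - [0,0,0]

```text
t: 19.1
tcp_pos: [0.5274, 0.1792, 0.1317]
tool_rot: [0.611, 0.792, 0.001, 0.0]
force: [0.1, 1.7, 8.0]
finger_gap: 0.157
gripper_force: 61.2
```

```bash
python3 e.py
```

```text
t 19.1 tube rel: x 1.2 y 0.6 zS 0.4 mm Frack 0.5070491524336364 1.643995875357455 7.981165970398822 rot [0.6107 0.7919 0.0005 0.0002] [ 0.2511 -0.1054 -0.0462] 0.0015
turn needed [ 0.0003 -0.0001  0.0001]
```

apply_moves:
  claw: [-1,-1,-1]
  travel:
    - [0,0,-0.0013]
    - [0,0,-0.0013]
    - [0,0,-0.0013]
  turn:
    - [0,0,0]
    - [0,0,0]
    - [0,0,0]

```text
t: 19.35
tcp_pos: [0.5274, 0.1792, 0.1318]
tool_rot: [0.611, 0.792, 0.0, -0.0]
force: [1.6, 1.6, 3.4]
finger_gap: 0.163
gripper_force: 60.4
```

apply_moves:
  claw: [-0.3,-0.3,-0.3,-0.3,-0.3]
  travel:
    - [0,0,0]
    - [0,0,0]
    - [0,0,0]
    - [0,0,0]
    - [0,0,0]
  turn:
    - [0,0,0]
    - [0,0,0]
    - [0,0,0]
    - [0,0,0]
    - [0,0,0]

```text
t: 19.77
tcp_pos: [0.5269, 0.1791, 0.1313]
tool_rot: [0.611, 0.792, -0.0, -0.001]
force: [0.2, 0.8, 0.8]
finger_gap: 0.352
gripper_force: 0.0
```

```bash
python3 e.py; python3 -c "
from t import *
tube();print(manip.sense()['finger_gap'])
snap('wrist','w5.png')"
```

```text
t 19.7667 tube rel: x 0.6 y 0.6 zS -0.0 mm Frack 0.38313767117048364 0.7481428393384553 0.7586527107427705 rot [ 0.6108  0.7918 -0.0001 -0.0006] [0.0245 0.0114 0.0039] 0.0024
turn needed [-0.0003 -0.0002  0.    ]
tool-frame tube n 6429
0.03 y [-0.0071  0.0082] ztop -0.018909046947641513 zworld top 0.15022879148701312
0.045 y [-0.0069  0.008 ] ztop -0.018887214954132564 zworld top 0.15021155147976628
0.06 y [-0.0181  0.0078] ztop -0.022719600027435678 zworld top 0.1540721067185407
0.09 y [-0.007   0.0079] ztop -0.018927473011517017 zworld top 0.1502894126967248
head from x= 0.1041845964702143
0.35249832542734016
```

View pics/w5.png

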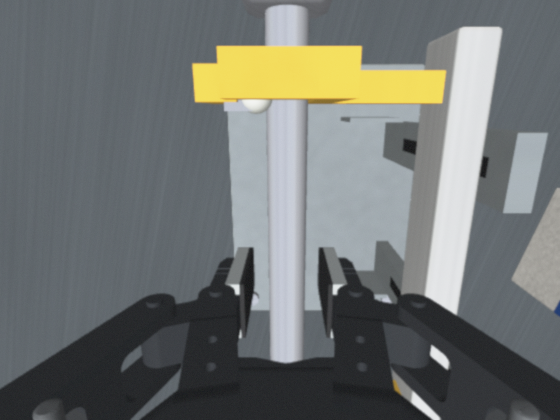

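The wrist view shows the tube at column 287 under the left beak, with the roller at (256,100) beside it and both fingers clear. I'll retreat straight up.

apply_moves:
  claw: [-0.3,-0.3,-0.3,-0.3,-0.3]
  travel:
    - [0,0,-0.005]
    - [0,0,-0.02]
    - [0,0,-0.05]
    - [0,0,-0.09]
    - [0,0,-0.13]
  turn:
    - [0,0,0]
    - [0,0,0]
    - [0,0,0]
    - [0,0,0]
    - [0,0,0]

```text
t: 20.28
tcp_pos: [0.5267, 0.179, 0.2363]
tool_rot: [0.611, 0.792, -0.0, -0.001]
force: [1.5, -0.2, -0.0]
finger_gap: 0.354
gripper_force: 0.0
```

apply_moves:
  claw: [-0.3,-0.3,-0.3,-0.3,-0.3]
  travel:
    - [0.02,-0.02,-0.03]
    - [0.04,-0.04,-0.06]
    - [0.06,-0.06,-0.08]
    - [0.06,-0.06,-0.08]
    - [0.06,-0.06,-0.08]
  turn:
    - [0,0,0]
    - [0,0,0]
    - [0,0,0]
    - [0,0,0]
    - [0,0,0]

```text
t: 20.7
tcp_pos: [0.4685, 0.2139, 0.3011]
tool_rot: [0.61, 0.792, 0.002, 0.001]
force: [0.4, 0.5, 0.1]
finger_gap: 0.349
gripper_force: 0.0
```

```bash
python3 - <<'E'
from h import *
np.set_printoptions(precision=4,suppress=True)
s=manip.sense();print(s['t'],s['tcp_pos'],s['force'])
O=np.array([.5264,.1783]);a=np.radians(14.7);X=np.array([np.cos(a),np.sin(a)]);Y=np.array([-X[1],X[0]])
W=world(snap('wrist','w6.png'));r=np.stack([(W[...,:2]-O)@X,(W[...,:2]-O)@Y,W[...,2]],-1)
for q in np.arange(-.11,.13,.02):
    m=(abs(r[...,1]-q)<.004)&(abs(r[...,0])<.02)&(r[...,2]>.12)&(r[...,2]<.17)
    if m.sum()>20: print('y %.2f'%q,'top',np.percentile(r[m][:,2],95),'x',np.percentile(r[m][:,0],[3,97]))
snap('side','d6.png')
E
```

```text
20.7 [0.4685 0.2139 0.3011] [0.4417 0.4713 0.1481]
y -0.11 top 0.15700055150137898 x [-0.0138  0.0024]
y -0.07 top 0.15490561815285353 x [-0.0198 -0.011 ]
y -0.01 top 0.14992459074904096 x [-0.0067  0.0087]
y 0.01 top 0.15023376931295945 x [-0.0066  0.0076]
y 0.03 top 0.15023013502239005 x [-0.0067  0.0077]
y 0.05 top 0.1500740646024836 x [-0.007   0.0084]
y 0.07 top 0.1558924493164448 x [-0.0197  0.0062]
y 0.09 top 0.15421060512760912 x [-0.0184  0.0081]
y 0.11 top 0.15725206375850823 x [-0.0154  0.0152]
```

View pics/w6.png

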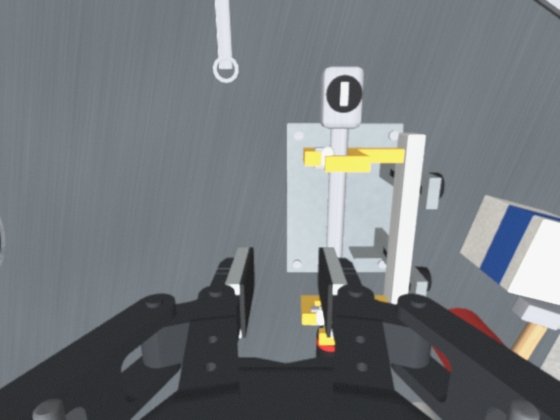

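The wrist view shows the wrench hung in both hooks, with the head at (343,95) and the tube at column 337. Its tube top is at 150.1 mm along its length, and the head and handle tops are both at 157 mm. That puts the axis at 142 mm = S, level and fully home, with the arm clear.

```bash
python3 -c "
from station import manip
print(manip.sign_off())"
```

```text
the job is handed in; nothing more can be done
None
```

The torque wrench is on the rack, level and fully home in both hooks (tube axis at S ≈ 142 mm); the most it was pressed on the rack was about 14 N by wrist readings, the gripper has let go and is clear, and the job is handed in.

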